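# Square up a row of brass blanks against the engraving stop

## Robot

A 7-joint arm with a two-finger parallel gripper is mounted at the origin on the work surface. World frame = base frame: x ahead of the robot, y to its left, z up, the work surface at z = 0. Lengths are in mm, angles in degrees, forces in N, time in s.
With the tool pointing down it reaches from about 400 to 925 mm from the base axis. Payload 4.1 kg.
Tool frame: the origin (TCP) lies midway between the tips of the shut fingers; the grasp point (between the pads) lies 19 mm behind it; y points along the fingers, x is the direction in which the jaws open and shut, and the axes are right-handed (so a half turn about y gives the same grasp; the last joint's range is limited). The gripper opens to 85 mm and grips with 20 to 120 N. Pads are 22 mm wide; open, the fingers measure 114 mm over their backs; the gripper's body (76 mm by 85 mm) begins 54 mm behind the grasp point. The pads swing forward as they close: fully open they stand 13 mm farther back than shut.
Start: joints at [-81.704, 22.827, 2.584, 88.041, -1.071, 69.15, -2.905], TCP at [156.881, 630.818, 231.347] pointing down, gripper open.
Joint ranges: [-161.44, 161.44], [-28.35, 127.94], [-78.24, 83.42], [0, 140.83], [-78.03, 258.03], [13.02, 114.36], [-168.23, 168.23]. Speed limits (degrees/s): [147.25, 147.25, 180, 180, 180, 180, 180].

## Interface

Orientations are given as a 3x3 rotation matrix whose columns are the frame's x, y, z axes.
In Python, from rig import * gives the robot as it stands. Calls block until the motion is done:
- reach(position, orientation): joint-space move of the TCP to a pose.
- move_straight(position, vel=150, rotation=None): straight line of the TCP; rotation=None keeps the orientation; vel is the mean speed in mm/s.
- movej(angles): joint-space move.
- gripper_to(opening): finger opening in mm; the grip force is fixed at half the most; returns when the fingers have stopped.
- sleep(seconds).
- inverse_kinematics(position, orientation): joint angles nearest the present ones, or None.
- sense(): the state.
- grab_frame(name): name is "side" or "top" or "wrist"; returns a dict with "pixels" (400x640x3 uint8, red, green, blue), "z_map" (400x640 float32, mm along the optical axis (not along the pixel's ray), 0 where there is no reading), "fov_y" (degrees; the focal length in pixels is half the picture's height over the tangent of half this angle, whatever the lens; pixels are square), "cx", "cy" (the principal point, pixels), "rvec" (rotation vector, rad) and "tvec" (3), from world to camera coordinates, as OpenCV has them; the wrist camera has in their place "tool_from_camera" (4x4, takes a point from camera to tool coordinates, whose origin is the TCP and whose axes are the tool frame's). Camera axes: x right, y down, z forward; pixel columns grow to the right and rows downward; lengths in mm; the calibration is good to about 2 mm. A picture is of the moment at which its call begins: read the wrist's pose just before it.
A pose or a line that the arm cannot do raises MotionError and nothing moves.
- close_job(): hands the job in, once; it reports no verdict.
The state is a dict: "time": time; "joint_positions": joint angles; "dq": joint speeds; "tau": joint torques, N m; "ee_pos": TCP position; "orientation": TCP orientation; "wrist_force": force on the tool from outside, world axes, zero at the start; "moment": the same for the moment, N m; "grip_width": finger opening in mm.
Only numpy, scipy, OpenCV 4.12 (cv2) and the standard library are available. Lean on these libraries where they do the work, as an engineer would, in place of code of your own. Each camera call takes 0.05 s, during which the arm holds its last target.

## Task

Take the straightedge by its sloping handle, set it down on the dark board behind the four loose brass blanks, and push them all together, with the straightedge and not with the fingers, under the light bar until they bed firmly and squarely against the steel stop. The stop is already set and only held by friction, so press gently enough not to shift it, and do not bump the light bar, the copper ring, the spool or the jar. Then draw the straightedge back clear of the blanks and let go of it standing flat on the board.

Things in the scene. Friction and masses are not known exactly. Their poses are not given: they have to be found in the camera images.
- jig: Dark brown flat board, fixed to the bench, 260 (x) x 270 (y) x 12 mm. Origin at the centre of its underside, z up; its x axis points from the clear loading side towards the steel stop (the push direction), roughly to the robot's left. The board's top is 12 mm above the origin.
- stop_zero (a point): Fixed point on the board's top, on its middle line; axes as the board's. The steel stop bar (180 mm long in y, 20 in x, 12 high) lies across the board with its front face, which looks to -x, 0 to 10 mm in +x of this point: set anew each time and not reported, so feel for it. It is held by friction only, slides along x if pushed with more than about 9 N, and must not shift by more than 2 mm.
- lamp: White light bar bridging the board on two 12 mm posts (at y -119 and +119 mm), fixed to it. Origin at the board's top under the bar's middle; axes as the board's. Bar 20 (x) x 250 (y) mm, underside 90 and top 136 mm above the board, its centre 72 to 82 mm in -x from the stop's face: an upright gripper on the handle hits it before the blanks are home, one leaning back to -x by 35-45 degrees clears it.
- handle (a point): Grip point of the straightedge: on its pale wooden handle's centre line, 20 mm from the top. The handle (24 mm wide in y, 14 thick, 95 long) leans back to -x, 35 degrees from vertical, from an aluminium angle that stands by itself: foot 165 (y) x 45 (x) x 8 mm, upright blade 6 mm thick, 24 high along its front. Point is 67.4 mm above the underside, 63 mm behind the blade's front. About 0.26 kg.
- edge (a point): Middle of the lower front edge of the straightedge's blade, on the underside. Axes, as for the handle point: x the way the blade faces (its front face pushes the blanks), y along the blade, z up when it stands. The handle point lies at x -63.0, y 0, z +67.4 mm from here.
- ring_mid (a point): Bystander: finished copper ring, 24 mm across, 8 mm high, lying flat on the board at one side of the loading area. This is its centre.
- spool: Bystander: black thread spool on a white foot, 60 mm across, 90 mm high, upright on the bench. Origin at the centre of its underside.
- jar: Bystander: small amber jar with a black cap, 46 mm across, 42 mm high, upright on the bench. Origin at the centre of its underside.
- blank0_mid (a point): Loose square brass blank 1 of 4, 26 x 26 mm and 8 mm thick, lying flat on the board, about 45 g, small dark dot on top. This is its centre, half-way up; x and y along its sides. The four lie side by side (blank 1 at the lowest board y, blank 4 at the highest), each turned by up to 20 degrees, at different distances before the stop.
- blank1_mid (a point): Loose square brass blank 2 of 4, 26 x 26 mm and 8 mm thick, lying flat on the board, about 45 g, small dark dot on top. This is its centre, half-way up; x and y along its sides.
- blank2_mid (a point): Loose square brass blank 3 of 4, 26 x 26 mm and 8 mm thick, lying flat on the board, about 45 g, small dark dot on top. This is its centre, half-way up; x and y along its sides.
- blank3_mid (a point): Loose square brass blank 4 of 4, 26 x 26 mm and 8 mm thick, lying flat on the board, about 45 g, small dark dot on top. This is its centre, half-way up; x and y along its sides.

How it is judged (in metres and radians):
On the way, in this order (a step that is already met when the one before it is completed fails the run):
1. the straightedge is held and lifted off the bench (height (world z) of handle above 0.086 m and contact force between straightedge and the fingers above 2 N), for 0.1 s.
2. held in the fingers, the straightedge presses all four blanks together against the stop with more than 3 N (contact force between stop and anything else above 3 N and contact force between straightedge and the fingers above 2 N and x of blank0_mid in the frame of stop between -0.016 and -0.01 m and y of blank0_mid in the frame of stop between -0.1 and 0.1 m and z of each of blank0_mid, blank1_mid, blank2_mid, blank3_mid in the frame of stop below 0.007 m and x of blank1_mid in the frame of stop between -0.016 and -0.01 m and y of blank1_mid in the frame of stop between -0.1 and 0.1 m and x of blank2_mid in the frame of stop between -0.016 and -0.01 m and y of blank2_mid in the frame of stop between -0.1 and 0.1 m and x of blank3_mid in the frame of stop between -0.016 and -0.01 m and y of blank3_mid in the frame of stop between -0.1 and 0.1 m and x of edge in the frame of stop between -0.03 and -0.022 m), for 0.2 s.
At the end, for the whole second after the job is handed in: All four blanks lie flat on the board in one row against the stop (each centre 10 to 16 mm in front of its face, within its length, square to it within 0.09 rad); the straightedge stands flat on the board (within 0.06 rad) with its blade at least 10 mm behind the blanks, and all is at rest (x of blank0_mid in the frame of stop between -0.016 and -0.01 m and y of blank0_mid in the frame of stop between -0.1 and 0.1 m and z of each of blank0_mid, blank1_mid, blank2_mid, blank3_mid in the frame of stop below 0.007 m and x of blank1_mid in the frame of stop between -0.016 and -0.01 m and y of blank1_mid in the frame of stop between -0.1 and 0.1 m and x of blank2_mid in the frame of stop between -0.016 and -0.01 m and y of blank2_mid in the frame of stop between -0.1 and 0.1 m and x of blank3_mid in the frame of stop between -0.016 and -0.01 m and y of blank3_mid in the frame of stop between -0.1 and 0.1 m and (angle between the x axis of blank0_mid and the x axis of stop, either way round below 0.09 rad or angle between the x axis of blank0_mid and the y axis of stop, either way round below 0.09 rad) and (angle between the x axis of blank1_mid and the x axis of stop, either way round below 0.09 rad or angle between the x axis of blank1_mid and the y axis of stop, either way round below 0.09 rad) and (angle between the x axis of blank2_mid and the x axis of stop, either way round below 0.09 rad or angle between the x axis of blank2_mid and the y axis of stop, either way round below 0.09 rad) and (angle between the x axis of blank3_mid and the x axis of stop, either way round below 0.09 rad or angle between the x axis of blank3_mid and the y axis of stop, either way round below 0.09 rad) and x of edge in the frame of stop between -0.2 and -0.036 m and y of edge in the frame of stop between -0.1 and 0.1 m and z of edge in the frame of stop between -0.003 and 0.004 m and angle between edge's own z axis and vertical below 0.06 rad and linear speed of each of straightedge, blank0, blank1, blank2, blank3 below 0.01 m/s); the robot touches nothing.
It fails at once if the stop is shifted by more than 2 mm (distance of stop from where it was at the start of the episode above 0.002 m).
It fails at once if the light bar is bumped (more than 6 N) (contact force between lamp and anything else above 6 N).
It fails at once if a blank is pushed with the fingers (contact force between any of blank0, blank1, blank2, blank3 and the fingers above 1 N).
It fails at once if the ring, spool or jar is moved more than 15 mm (distance of any of ring_mid, spool, jar from where it was at the start of the episode above 0.015 m).
It also fails if it takes over 64 s, if anything falls off the work surface, if the arm or the gripper's body presses on something with over 40 N, if the wrist force passes 120 N, or if a joint passes its speed limit or range.

## Working session

There is one attempt and no reset: what is moved stays moved. The work goes in short steps, each a Python script; the robot and the scene stay as the last script left them, time stands still between calls to the robot, and variables do not carry over. Pictures are saved under pics/ and viewed, and the job is handed in when it is done.

```bash
ls; mkdir -p pics; python3 - <<'E'
from rig import *
import cv2, numpy as np
s=sense(); print(s['time'],s['ee_pos'],s['orientation'],s['wrist_force'],s['grip_width'])
for n in ("side","top","wrist"):
    f=grab_frame(n); cv2.imwrite(f"pics/{n}0.png",f["pixels"][:,:,::-1]); np.savez(f"pics/{n}0.npz",**f)
    print(n,{k:v for k,v in f.items() if k not in("pixels","z_map")}, (f["z_map"]>0).mean())
E
```

```text
pics
0.0 [156.70626836 630.18325618 230.26724814] [[ 2.41225775e-01 -3.58682216e-04 -9.70468957e-01]
 [ 9.70467099e-01 -1.90216107e-03  2.41226016e-01]
 [-1.93251176e-03 -9.99998127e-01 -1.10760989e-04]] [-0.96226196  0.3945752  -1.10830363] 85.34234822844667
side {'fov_y': 52.313461573042815, 'cx': 320.52665517649683, 'cy': 202.89912271741838, 'rvec': array([ 2.07528169, -0.66197949,  0.35498444]), 'tvec': array([-438.52223384,  259.43466206,  622.2827483 ])} 0.99636328125
top {'fov_y': 57.794620374396175, 'cx': 319.00356831649736, 'cy': 202.90396824334456, 'rvec': array([ 2.19744604, -2.13631716,  0.09561374]), 'tvec': array([ 28.52534928, 558.32862572, 844.82560289])} 0.99615234375
wrist {'fov_y': 60.69066049271123, 'cx': 319.8406724806621, 'cy': 196.64227433230536, 'tool_from_camera': array([[ 9.99999600e-01,  7.60929186e-04,  4.69170443e-04,
        -2.57514306e-01],
       [-2.33392989e-04, -2.84394682e-01,  9.58707260e-01,
        -1.41806062e+02],
       [ 8.62937914e-04, -9.58706986e-01, -2.84394391e-01,
         7.15336831e+01],
       [ 0.00000000e+00,  0.00000000e+00,  0.00000000e+00,
         1.00000000e+00]])} 0.995921875
```

View pics/side0.png

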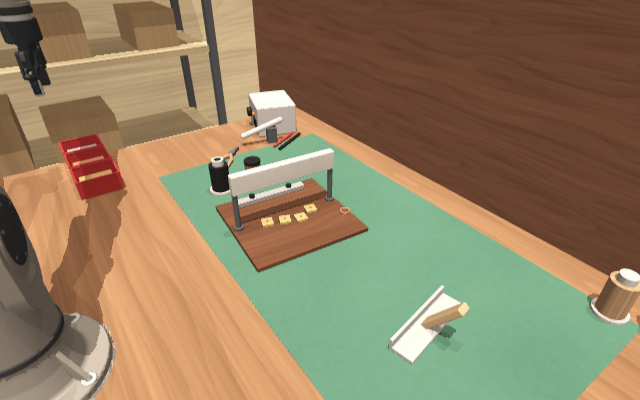

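View pics/top0.png

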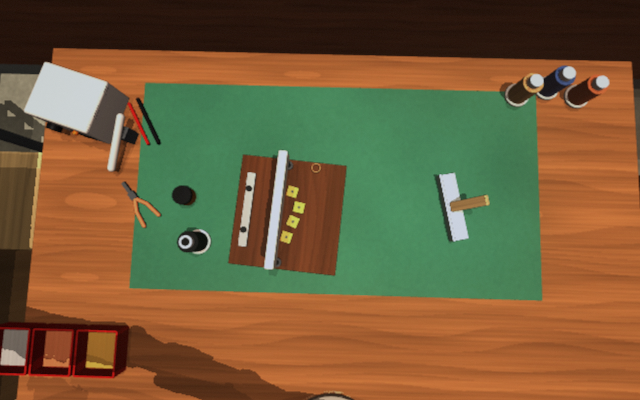

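View pics/wrist0.png

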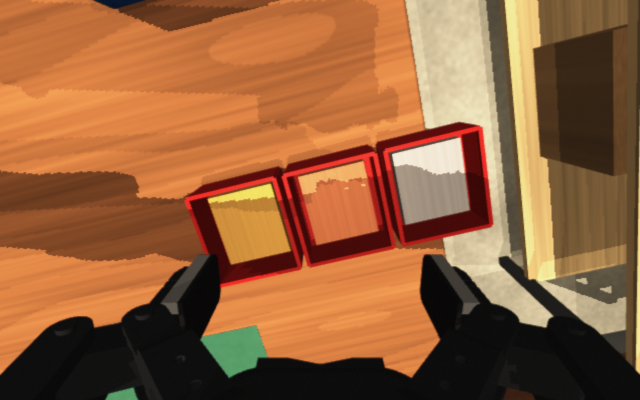

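The top view shows the board at about (287,215), with the blanks at about (292,192), (299,207), (292,221) and (286,237). The stop is at x≈247, the lamp at x≈276, the ring at (316,168), the straightedge at about (453,207) with its handle pointing right, the jar at (183,195) and the spool at (193,241).

```bash
cat > h.py <<'E'
import numpy as np, cv2
def cam(f):
    h=f["pixels"].shape[0]; fl=h/2/np.tan(np.radians(float(f["fov_y"]))/2)
    R=cv2.Rodrigues(np.array(f["rvec"],float))[0]; return fl,R,np.array(f["tvec"],float)
def ray(f,uv,z):
    fl,R,t=cam(f); uv=np.atleast_2d(uv).astype(float)
    d=np.c_[(uv[:,0]-f["cx"])/fl,(uv[:,1]-f["cy"])/fl,np.ones(len(uv))]@R
    c=-R.T@t; return c+d*((z-c[2])/d[:,2])[:,None]
def proj(f,P):
    fl,R,t=cam(f); q=np.atleast_2d(P)@R.T+t
    return np.c_[fl*q[:,0]/q[:,2]+f["cx"],fl*q[:,1]/q[:,2]+f["cy"]]
def cloud(f):
    fl,R,t=cam(f); z=f["z_map"].astype(float); h,w=z.shape; u,v=np.meshgrid(np.arange(w),np.arange(h))
    q=np.stack([(u-f["cx"])/fl*z,(v-f["cy"])/fl*z,z],-1); return (q-t)@R
E
python3 - <<'E'
from h import *
for n in("top","side"):
    f=dict(np.load(f"pics/{n}0.npz")); P=cloud(f); hsv=cv2.cvtColor(f["pixels"],cv2.COLOR_RGB2HSV)
    print(n,'cam',-cam(f)[1].T@cam(f)[2])
    if n=="top":
        for uv in [(292,192),(299,207),(292,221),(286,237),(247,210),(276,210),(316,163),(453,190),(482,203),(440,195),(400,150),(183,195),(190,241),(320,230)]:
            print(uv,f["pixels"][uv[1],uv[0]],hsv[uv[1],uv[0]],P[uv[1],uv[0]].round(1))
    m=((hsv[...,0]>22)&(hsv[...,0]<34)&(hsv[...,1]>120)&(hsv[...,2]>120)).astype(np.uint8)
    k,l,st,c=cv2.connectedComponentsWithStats(m)
    for i in range(1,k):
        if 15<st[i,4]<400: print(st[i],c[i].round(1),ray(f,c[i],20).round(1))
    big=cv2.resize(f["pixels"][130:300,200:520][:,:,::-1] if n=="top" else f["pixels"][140:370,190:490][:,:,::-1],None,fx=2.5,fy=2.5,interpolation=cv2.INTER_CUBIC); cv2.imwrite(f"pics/{n}0z.png",big)
E
```

```text
top cam [472.62260637  35.04372019 895.3628643 ]
(292, 192) [139 126  79] [ 24 110 139] [582.8 110.8  20.6]
(299, 207) [131 125  89] [ 26  82 131] [546.4  92.3  23.4]
(292, 221) [123 119  91] [ 26  66 123] [512.3 108.3  20.1]
(286, 237) [112 103  80] [ 22  73 112] [473.4 121.4  20.4]
(247, 210) [204 198 183] [ 21  26 204] [535.4 217.1  26.9]
(276, 210) [204 210 224] [111  23 224] [528.2 131.4 149.4]
(316, 163) [171 125  72] [ 16 148 171] [656.1  54.5  20.4]
(453, 190) [202 210 222] [108  23 222] [ 600.4 -284.7    7.3]
(482, 203) [160 119  70] [ 16 143 160] [ 562.3 -324.    78.6]
(440, 195) [43 54 44] [63 52 54] [ 587.8 -254.6    1.5]
(400, 150) [ 73 136  91] [ 69 118 136] [ 698.9 -155.     1.1]
(183, 195) [29 27 25] [15 35 29] [565.9 368.4  41.1]
(190, 241) [206 212 218] [105  14 218] [458.4 327.1  89.7]
(320, 230) [119  65  36] [ 10 178 119] [492.7  40.1  13.6]
[287 186  12  12 103] [292.4 191.1] [[585.1 109.9  20. ]]
[293 201  12  13 118] [298.5 207.1] [[546.5  93.9  20. ]]
[286 215  14  13 117] [292.6 221.1] [[512.1 107.   20. ]]
[281 231  12  13 104] [286.4 236.4] [[475.  120.5  20. ]]
side cam [ 140.46528858 -559.73784647  560.18475365]
```

View pics/top0z.png

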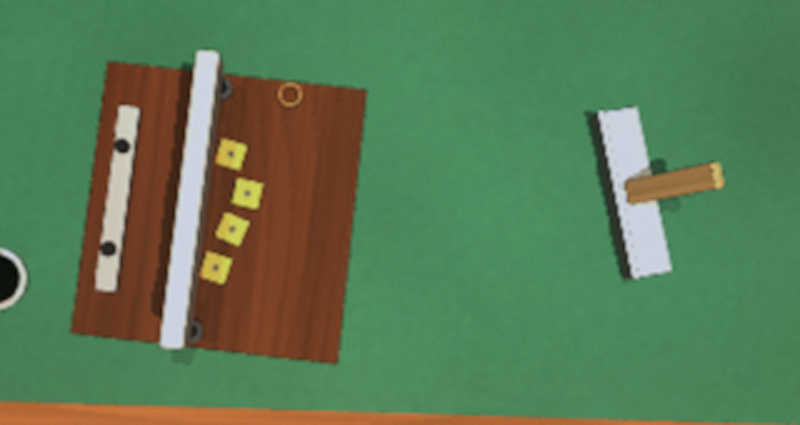

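View pics/side0z.png

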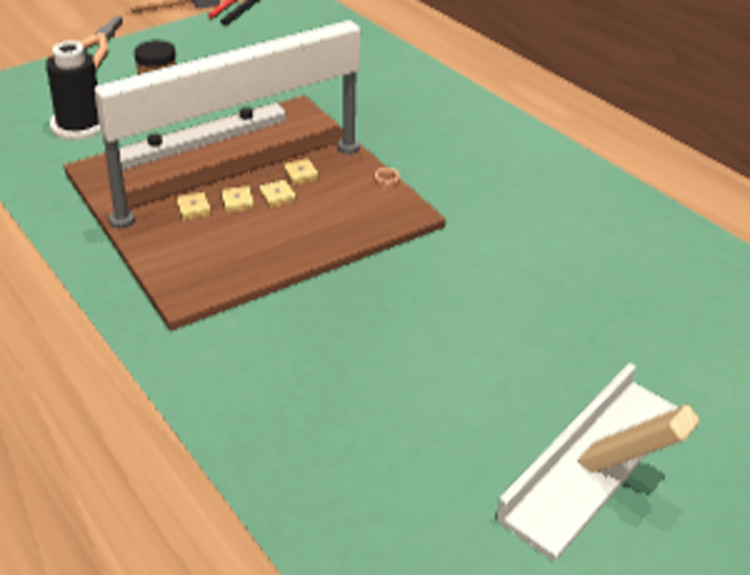

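```bash
cat > m1.py <<'E'
from h import *
def board(f):
    hsv=cv2.cvtColor(f["pixels"],cv2.COLOR_RGB2HSV); roi=np.zeros(hsv.shape[:2],np.uint8); roi[150:280,222:352]=1
    m=((hsv[...,0]<18)&(hsv[...,1]>120)).astype(np.uint8)*roi
    m=cv2.morphologyEx(m,cv2.MORPH_OPEN,np.ones((3,3)))
    ys,xs=np.nonzero(m); W=ray(f,np.c_[xs,ys],12)[:,:2]
    r=cv2.minAreaRect(W.astype(np.float32)); return r,cv2.boxPoints(r)
if __name__=="__main__":
    f=dict(np.load("pics/top0.npz")); r,b=board(f); print(r); print(b.round(1))
    hsv=cv2.cvtColor(f["pixels"],cv2.COLOR_RGB2HSV); P=cloud(f)
    # straightedge
    roi=np.zeros(hsv.shape[:2],np.uint8); roi[165:250,425:500]=1
    m=((hsv[...,1]<60)&(hsv[...,2]>120)).astype(np.uint8)*roi
    ys,xs=np.nonzero(m)
    for z in (8,24): 
        W=ray(f,np.c_[xs,ys],z)[:,:2]; r=cv2.minAreaRect(W.astype(np.float32)); print("foot",z,r,cv2.boxPoints(r).round(1).tolist())
    h=((hsv[...,0]<25)&(hsv[...,1]>90)&(hsv[...,2]>80)).astype(np.uint8)*roi
    ys,xs=np.nonzero(h); print('handle px',len(xs)); Q=P[ys,xs]; 
    c,s,vt=np.linalg.svd(Q-Q.mean(0),full_matrices=False); print(Q.mean(0),vt,s, Q.min(0),Q.max(0))
    # per-height
    for z in range(10,95,8):
        q=Q[(Q[:,2]>z)&(Q[:,2]<z+8)]
        if len(q): print(z,q.mean(0).round(1),len(q))
    # stop and lamp
    m=((hsv[...,1]<60)&(hsv[...,2]>150)).astype(np.uint8)
    for nm,(a,bb,c_,d),z in(("stop",(165,260,230,262),24),("lamp",(140,280,262,292),148)):
        ys,xs=np.nonzero(m[a:bb,c_:d]); W=ray(f,np.c_[xs+c_,ys+a],z)[:,:2]; r=cv2.minAreaRect(W.astype(np.float32)); print(nm,r,cv2.boxPoints(r).round(1).tolist())
E
python3 m1.py
```

```text
((530.3805541992188, 120.20037841796875), (257.3252868652344, 267.34283447265625), 85.18864440917969)
[[386.4   3.2]
 [652.8 -19.2]
 [674.4 237.2]
 [408.  259.6]]
foot 8 ((560.798583984375, -285.12896728515625), (167.7064666748047, 40.63132858276367), 11.516802787780762) [[474.6000061035156, -282.0], [482.70001220703125, -321.79998779296875], [647.0, -288.29998779296875], [638.9000244140625, -248.5]]
foot 24 ((559.2086791992188, -279.3559265136719), (164.68255615234375, 39.89872741699219), 11.516810417175293) [[474.5, -276.20001220703125], [482.5, -315.29998779296875], [643.9000244140625, -282.5], [635.9000244140625, -243.39999389648438]]
handle px 370
[ 563.87487617 -303.44894206   56.03640799] [[ 0.08292975 -0.29834489 -0.95084856]
 [ 0.20355296 -0.92894841  0.30922654]
 [-0.97554541 -0.21919212 -0.01630848]] [1327.56362042  441.03653951  125.25472473] [ 472.62260637 -337.9481405    -2.44734374] [580.12821237  35.04372019 895.3628643 ]
10 [ 558.8 -279.5   14.9] 27
18 [ 560.3 -284.7   22.1] 33
26 [ 560.7 -290.    30. ] 35
34 [ 562.4 -295.5   38. ] 36
42 [ 564.8 -300.9   46.5] 38
50 [ 564.8 -306.3   54. ] 34
58 [ 565.5 -311.5   61.8] 35
66 [ 566.5 -317.1   69.8] 42
74 [ 568.4 -323.1   78. ] 43
82 [ 569.  -329.3   85. ] 39
stop ((538.8825073242188, 219.3004150390625), (20.488229751586914, 180.279052734375), 85.12035369873047) [[448.20001220703125, 216.8000030517578], [627.7999877929688, 201.39999389648438], [629.5999755859375, 221.8000030517578], [449.8999938964844, 237.1999969482422]]
lamp ((531.3059692382812, 132.7998046875), (20.06453514099121, 249.73721313476562), 85.16419219970703) [[406.0, 133.3000030517578], [654.9000244140625, 112.30000305175781], [656.5999755859375, 132.3000030517578], [407.70001220703125, 153.3000030517578]]
```

```bash
cat > g.py <<'E'
import numpy as np
from scipy.spatial.transform import Rotation as Ro
bx=np.array([np.cos(np.radians(85.15)),np.sin(np.radians(85.15)),0]); by=np.array([-bx[1],bx[0],0]); bc=np.array([530.4,120.2,0])
def yawx(deg): return np.array([np.cos(np.radians(deg)),np.sin(np.radians(deg)),0])
def tool(yaw,lean,sgn):
    sx=yawx(yaw); sy=np.array([-sx[1],sx[0],0]); a=np.radians(lean)
    Y=sx*np.sin(a)-np.array([0,0,np.cos(a)]); X=sgn*sy
    return np.c_[X,Y,np.cross(X,Y)]
def tcp_for_edge(edge,yaw,R,off=(-63,0,67.4)):
    sx=yawx(yaw); sy=np.array([-sx[1],sx[0],0])
    return np.asarray(edge)+sx*off[0]+sy*off[1]+np.array([0,0,off[2]])+19*R[:,1]
def bpt(x,y,z): return bc+bx*x+by*y+np.array([0,0,z])
E
python3 - <<'E'
from rig import *
from g import *
for lean in(40,44):
  for sgn in(1,-1):
    R=tool(101.5,lean,sgn); R2=tool(85.15,lean,sgn)
    E=np.array([555.7,-260.8,0])
    for nm,p,r in(("grasp",tcp_for_edge(E,101.5,R),R),("pre",tcp_for_edge(E,101.5,R)-90*R[:,1],R),("lift",tcp_for_edge(E+[0,0,70],101.5,R),R),("place",tcp_for_edge(bpt(-75,0,12),85.15,R2),R2),("home",tcp_for_edge(bpt(65,0,12),85.15,R2),R2)):
        q=inverse_kinematics(p,r); print(lean,sgn,nm,p.round(0),None if q is None else np.round(q,0), np.round(r[:,2],2))
E
```

```text
40 1 grasp [ 566. -311.   53.] [  9.  68.  60.  74. -64. 110. -97.] [ 0.15 -0.75 -0.64]
40 1 pre [ 577. -367.  122.] [  19.   62.   49.   63.  -55.  111. -106.] [ 0.15 -0.75 -0.64]
40 1 lift [ 566. -311.  123.] [   9.   63.   61.   73.  -61.  113. -100.] [ 0.15 -0.75 -0.64]
40 1 place [520.  -5.  65.] [ -24.   50.   61.  114.  -74.   89. -111.] [-0.06 -0.76 -0.64]
40 1 home [532. 134.  65.] [ -33.   40.   49.  118.  -76.   74. -123.] [-0.06 -0.76 -0.64]
40 -1 grasp [ 566. -311.   53.] [ 15.  60.  43.  74. -52. 101.  76.] [-0.15  0.75  0.64]
40 -1 pre [ 577. -367.  122.] [ 17.  64.  54.  63. -58. 113.  76.] [-0.15  0.75  0.64]
40 -1 lift [ 566. -311.  123.] [ 12.  58.  50.  73. -54. 108.  76.] [-0.15  0.75  0.64]
40 -1 place [520.  -5.  65.] [-22.  47.  56. 114. -72.  86.  68.] [0.06 0.76 0.64]
40 -1 home [532. 134.  65.] [-25.  35.  37. 118. -71.  66.  54.] [0.06 0.76 0.64]
44 1 grasp [ 566. -310.   54.] [ 10.  70.  60.  72. -66. 114. -97.] [ 0.14 -0.7  -0.69]
44 1 pre [ 578. -371.  118.] [  25.   61.   37.   59.  -49.  111. -110.] [ 0.14 -0.7  -0.69]
44 1 lift [ 566. -310.  124.] [  14.   60.   49.   70.  -55.  111. -105.] [ 0.14 -0.7  -0.69]
44 1 place [520.  -4.  66.] [ -22.   52.   61.  114.  -76.   94. -109.] [-0.06 -0.72 -0.69]
44 1 home [532. 135.  66.] [ -23.   36.   37.  118.  -74.   70. -122.] [-0.06 -0.72 -0.69]
44 -1 grasp [ 566. -310.   54.] [ 15.  64.  47.  72. -56. 107.  78.] [-0.14  0.7   0.69]
44 -1 pre [ 578. -371.  118.] [ 25.  61.  37.  59. -49. 111.  70.] [-0.14  0.7   0.69]
44 -1 lift [ 566. -310.  124.] [ 14.  60.  49.  70. -55. 111.  75.] [-0.14  0.7   0.69]
44 -1 place [520.  -4.  66.] [-20.  49.  57. 114. -74.  91.  70.] [0.06 0.72 0.69]
44 -1 home [532. 135.  66.] [-22.  36.  35. 118. -73.  69.  57.] [0.06 0.72 0.69]
```

```bash
python3 - <<'E'
from rig import *
from g import *
from h import *
s=sense(); p=np.array(s['ee_pos']); 
move_straight(p+[0,0,120],vel=250)
R=tool(101.5,42,-1)
reach(np.array([560,-200,330.]),R)
E=np.array([555.7,-261.2,0]); g=tcp_for_edge(E,101.5,R)
reach(g-90*R[:,1],R)
s=sense(); print(s['time'],s['ee_pos'],g-90*R[:,1],s['joint_positions'],s['wrist_force'])
for n in("wrist","side"):
    f=grab_frame(n); cv2.imwrite(f"pics/{n}1.png",f["pixels"][:,:,::-1]); np.savez(f"pics/{n}1.npz",**f)
E
```

```text
5.0917 [ 578.95255708 -368.78629242  121.98837825] [ 577.73180613 -369.48978683  120.16328261] [ 24.7016436   58.52319897  34.81502817  60.91520383 -46.42336024
 108.30625789  69.03337266] [-0.24317404  0.40889267  0.35425083]
```

View pics/wrist1.png

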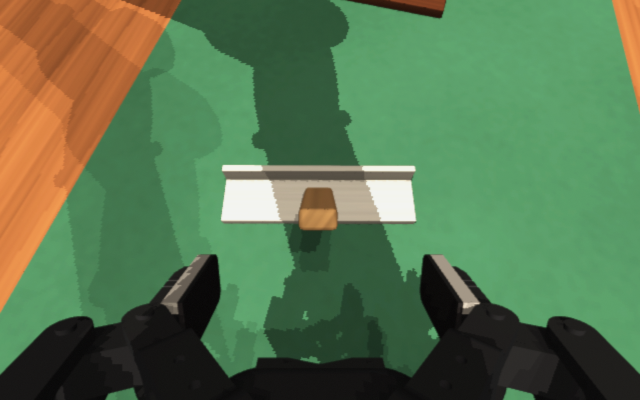

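View pics/side1.png

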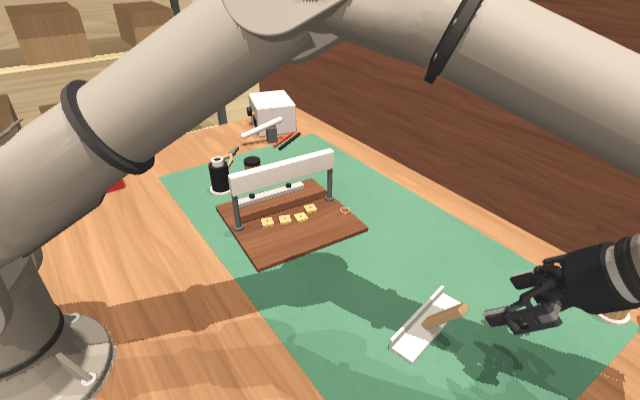

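The wrist view shows the blade level at row ~172 and the handle at (318,208), centred between the fingers. I'll advance and grip.

```bash
python3 - <<'E'
from rig import *
from g import *
from h import *
R=tool(101.5,42,-1)
E=np.array([555.7,-261.2,0]); g=tcp_for_edge(E,101.5,R)
move_straight(g,vel=100)
s=sense(); print(s['time'],s['ee_pos'],g,s['wrist_force'])
gripper_to(0)
s=sense(); print(s['time'],s['ee_pos'],s['grip_width'],s['wrist_force'],s['moment'])
f=grab_frame("wrist"); cv2.imwrite("pics/wrist2.png",f["pixels"][:,:,::-1])
f=grab_frame("side"); cv2.imwrite("pics/side2.png",cv2.resize(f["pixels"][200:400,320:640,::-1],None,fx=2.4,fy=2.4))
E
```

```text
6.2417 [ 565.85848331 -311.29469379   53.82058949] [ 565.72551932 -310.47700177   53.28024832] [-0.98524195 -0.33844656 -0.5016986 ]
6.825 [ 565.81970063 -310.80084886   53.43658183] 23.284771513717693 [ 0.31931856 -1.14596291  1.11012362] [-0.72546223 -0.11262038 -0.07193965]
```

View pics/wrist2.png

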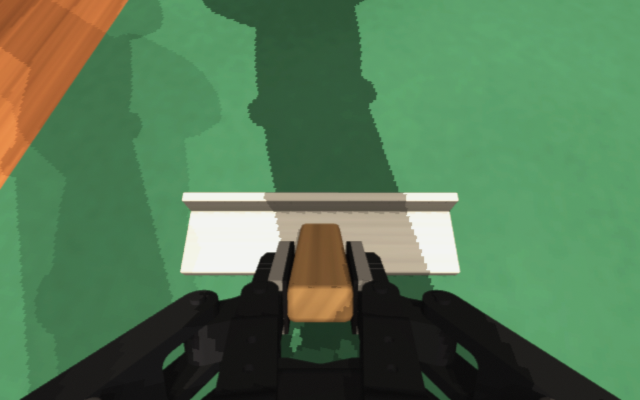

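View pics/side2.png

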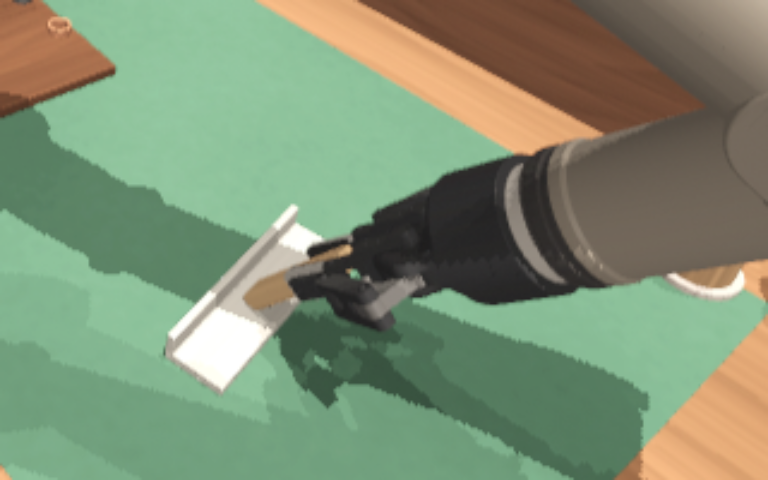

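The handle is gripped (width 23.3 mm, with the handle at (320,290) between the pads). Next I lift and carry.

```bash
python3 - <<'E'
from rig import *
from g import *
from h import *
R=tool(101.5,42,-1); R2=tool(85.15,42,-1)
E=np.array([555.7,-261.2,0])
move_straight(tcp_for_edge(E+[0,0,60],101.5,R),vel=100)
sleep(0.2)
s=sense(); print(s['time'],s['ee_pos'],s['wrist_force'],s['moment'],s['grip_width'])
reach(tcp_for_edge(bpt(-78,0,12+45),85.15,R2),R2)
s=sense(); print(s['time'],s['ee_pos'],tcp_for_edge(bpt(-78,0,12+45),85.15,R2))
move_straight(tcp_for_edge(bpt(-78,0,12+12),85.15,R2),vel=80)
sleep(0.3)
s=sense(); print(s['time'],s['ee_pos'],s['wrist_force'],s['moment'],s['grip_width'])
for n in("wrist","side","top"):
    f=grab_frame(n); cv2.imwrite(f"pics/{n}3.png",f["pixels"][:,:,::-1]); np.savez(f"pics/{n}3.npz",**f)
E
```

```text
7.875 [ 565.44372777 -310.1525222   112.45431573] [-0.58765208 -0.37305235 -2.23528634] [-1.18092824e+00 -2.59721810e-01 -9.61506319e-04] 23.14725777696859
9.05 [520.69546068  -9.2322003  110.44907344] [519.55370643  -7.6271831  110.28024832]
9.9083 [519.7925603   -7.67099577  77.67633626] [-1.21854347e-04  1.03147307e+00 -3.15250228e+00] [-1.18051579  0.10781052  0.00851489] 23.309825081821096
```

View pics/wrist3.png

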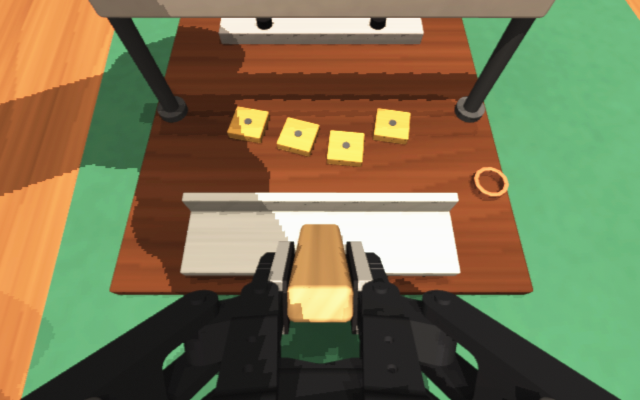

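View pics/side3.png

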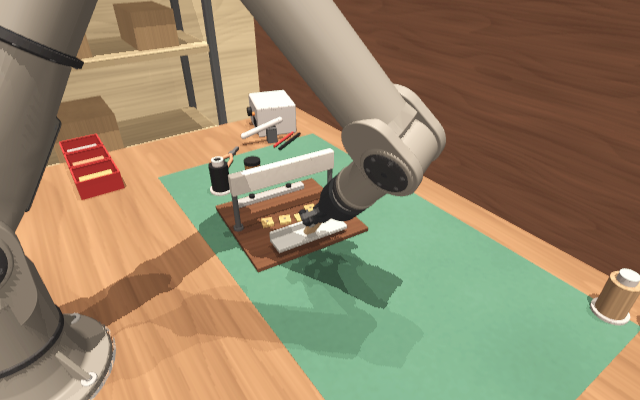

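View pics/top3.png

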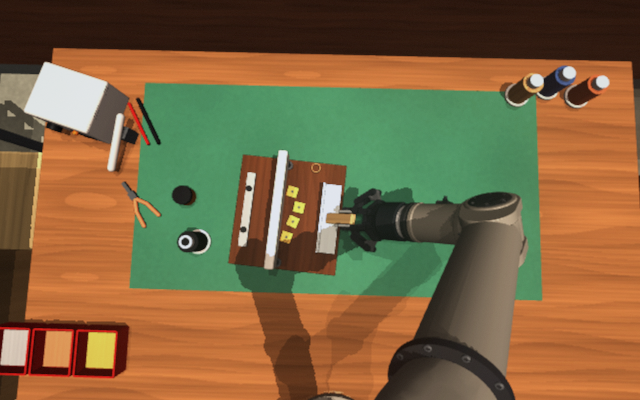

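The wrist view shows the blade centred and parallel to the board and stop, with the blanks ahead at rows 120–147 and the ring clear at (490,182). Now I lower until I feel the board.

```bash
cat >> g.py <<'E'
def avg(n=8,dt=0.02):
    from rig import sense,sleep
    F=[];M=[];P=[]
    for _ in range(n):
        s=sense();F.append(s['wrist_force']);M.append(s['moment']);P.append(s['ee_pos']);sleep(dt)
    return np.mean(F,0),np.std(F,0),np.mean(M,0),np.mean(P,0),s['time']
E
python3 - <<'E'
from rig import *
from g import *
R2=tool(85.15,42,-1)
F0,S,M0,P,t=avg(10); print(F0,S,M0,P,t)
z=24.
while z>8:
    z-=2 if z>16 else 0.7
    move_straight(tcp_for_edge(bpt(-78,0,z),85.15,R2),vel=30)
    F,S,M,P,t=avg(4); print(round(z,1),(F-F0).round(2),(M-M0).round(3),P.round(2),round(t,2))
    if (F-F0)[2]>1.5: break
E
```

```text
[ 0.07918042 -0.02492317 -2.62592845] [0.44358218 0.45546862 0.55648427] [-1.20043001  0.08897519  0.00491138] [519.61748979  -7.59160147  77.44492563] 10.2083
22.0 [-0.05  0.42 -0.33] [-0.006 -0.001 -0.018] [519.45  -7.59  75.13] 10.53
20.0 [-0.12 -0.1  -0.1 ] [0.002 0.021 0.01 ] [519.47  -7.59  73.16] 10.84
18.0 [0.27 0.04 0.19] [ 0.025  0.017 -0.031] [519.49  -7.58  71.18] 11.16
16.0 [ 0.11 -0.13  0.04] [-0.01   0.004  0.008] [519.48  -7.6   69.19] 11.47
15.3 [ 0.05  0.07 -0.44] [ 0.007  0.025 -0.022] [519.54  -7.61  68.57] 11.79
14.6 [-0.22  0.2   0.12] [-0.008  0.025 -0.011] [519.53  -7.63  67.85] 12.11
13.9 [ 0.22  0.26 -0.22] [ 0.008 -0.001 -0.016] [519.53  -7.6   67.14] 12.43
13.2 [ 0.12 -0.28  0.23] [-0.009  0.023 -0.007] [519.53  -7.62  66.45] 12.74
12.5 [-0.24  0.44 -0.08] [-0.013 -0.027  0.003] [519.54  -7.62  65.76] 13.06
11.8 [-0.7  -0.3   2.44] [0.316 0.018 0.034] [519.65  -7.66  65.38] 13.38
```

```bash
cat > push.py <<'E'
from rig import *
from g import *
import sys
R2=tool(85.15,42,-1)
def go(x,z,vel): move_straight(tcp_for_edge(bpt(x,0,z),85.15,R2),vel=vel)
E
python3 - <<'E'
from push import *
z=12.2; go(-78,z,10)
F0=np.array([0.08,-.02,-2.63])
for x in [-70,-60,-45,-30,-15,0,15,30,40]:
    go(x,z,40); F,S,M,P,t=avg(4)
    d=F-F0; print(x,'push',round(-d@bx,2),'lat',round(d@by,2),'z',round(d[2],2),((P-bc)@bx).round(2),P[2].round(2),round(t,2))
    if -d@bx>6: break
for n in("wrist","side"):
    import cv2
    f=grab_frame(n); cv2.imwrite(f"pics/{n}4.png",f["pixels"][:,:,::-1])
E
```

```text
-70 push -0.5 lat 0.36 z 0.38 -119.39 65.4 14.04
-60 push -0.22 lat 0.1 z 0.61 -109.7 65.44 14.51
-45 push -0.59 lat 0.14 z 0.21 -94.87 65.45 15.1
-30 push -0.28 lat 0.08 z 0.38 -79.79 65.45 15.69
-15 push -0.11 lat -0.05 z 0.21 -64.64 65.45 16.28
0 push -0.27 lat 0.39 z 0.27 -49.51 65.43 16.88
15 push 0.04 lat 0.19 z 0.53 -34.5 65.45 17.47
30 push -0.39 lat 0.17 z 0.39 -19.51 65.44 18.06
40 push -0.4 lat 0.16 z 0.42 -9.59 65.44 18.52
```

View pics/wrist4.png

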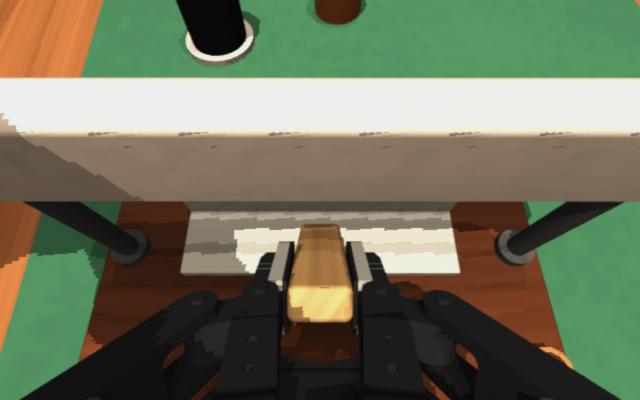

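View pics/side4.png

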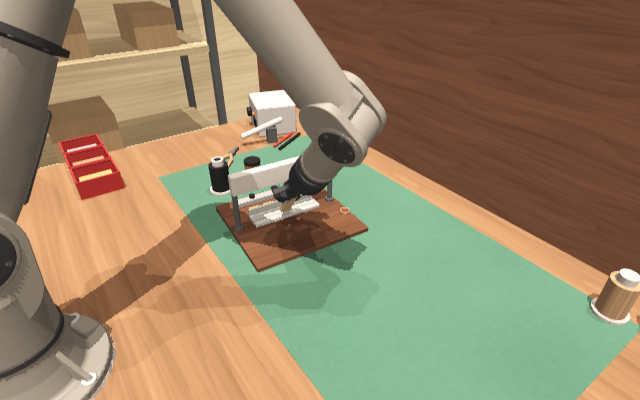

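```bash
python3 - <<'E'
from push import *
import cv2
z=12.2
F0=np.array([0.08,-.02,-2.63])
xs=[44,48,52,54,56]+list(np.arange(57,70,0.5)); n=0
for x in xs:
    go(x,z,15); F,S,M,P,t=avg(5 if x>56 else 3)
    d=F-F0; p=-d@bx; print(x,'push',round(p,2),'lat',round(d@by,2),'z',round(d[2],2),'Mz',M[2].round(3),((P-bc)@bx-x).round(2),P[2].round(2),round(t,2))
    if p>2.0 : break
for n in("side",):
    f=grab_frame(n); cv2.imwrite(f"pics/{n}5.png",cv2.resize(f["pixels"][130:290,190:410,::-1],None,fx=3.5,fy=3.5)); np.savez("pics/side5.npz",**f)
E
```

```text
44 push 1.24 lat -0.07 z 1.53 Mz -0.073 -50.49 65.5 19.09
48 push 0.41 lat 0.06 z 0.6 Mz -0.186 -49.78 65.47 19.56
52 push 1.01 lat -0.38 z 0.66 Mz -0.116 -49.9 65.47 20.02
54 push 1.34 lat -0.37 z 1.33 Mz -0.038 -50.15 65.47 20.36
56 push 0.98 lat 0.08 z 1.66 Mz -0.076 -50.09 65.49 20.69
57.0 push 1.55 lat -0.19 z 2.16 Mz -0.034 -50.24 65.49 21.02
57.5 push 2.05 lat 0.26 z 1.66 Mz 0.016 -50.34 65.48 21.36
```

View pics/side5.png

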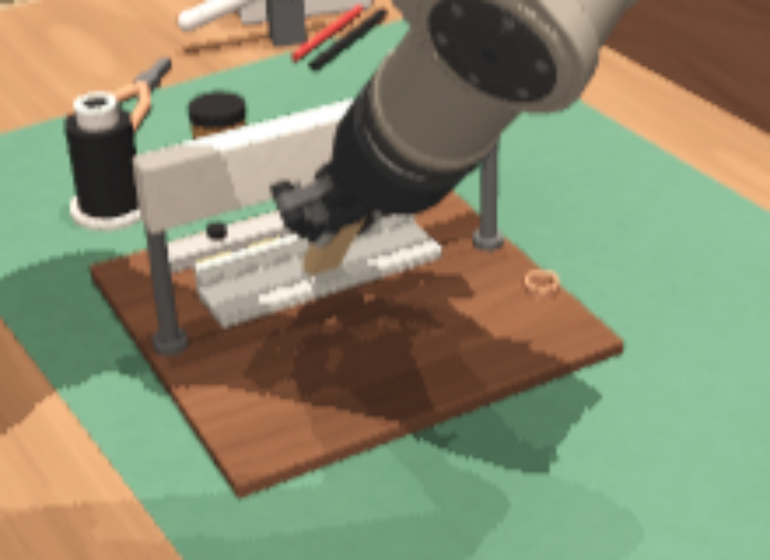

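```bash
python3 - <<'E'
from push import *
z=12.2
F0=np.array([0.08,-.02,-2.63])
for x in np.arange(58,70,0.5):
    go(x,z,10); F,S,M,P,t=avg(6)
    d=F-F0; p=-d@bx; print(x,'push',round(p,2),'lat',round(d@by,2),'z',round(d[2],2),'Mz',M[2].round(3),((P-bc)@bx).round(2),P[2].round(2),round(t,2))
    if p>3.8 : break
E
```

```text
58.0 push 2.38 lat -0.22 z 2.05 Mz -0.018 7.74 65.48 21.76
58.5 push 2.12 lat 0.15 z 1.89 Mz -0.052 8.28 65.48 22.11
59.0 push 2.02 lat -0.25 z 1.82 Mz -0.061 8.77 65.47 22.46
59.5 push 2.08 lat -0.01 z 2.14 Mz -0.047 9.27 65.48 22.81
60.0 push 2.41 lat -0.2 z 2.29 Mz -0.042 9.77 65.49 23.16
60.5 push 2.27 lat -0.26 z 2.08 Mz -0.031 10.25 65.48 23.51
61.0 push 1.81 lat -0.33 z 1.92 Mz -0.051 10.77 65.48 23.86
61.5 push 2.23 lat 0.25 z 2.36 Mz -0.027 11.27 65.48 24.21
62.0 push 2.56 lat 0.2 z 1.84 Mz -0.025 11.76 65.48 24.56
62.5 push 2.3 lat 0.35 z 2.34 Mz -0.036 12.27 65.49 24.91
63.0 push 2.65 lat -0.01 z 2.48 Mz 0.056 12.61 65.49 25.26
63.5 push 5.15 lat 0.61 z 4.71 Mz 0.176 12.66 65.52 25.61
```

Contact with the stop felt at ee-x ≈ 12.6. I'll unload the vertical force a little, then build the press gently.

```bash
python3 - <<'E'
from push import *
F0=np.array([0.08,-.02,-2.63])
def rep(x,z,n=6):
    F,S,M,P,t=avg(n); d=F-F0; p=-d@bx; print(round(x,2),round(z,2),'push',round(p,2),'lat',round(d@by,2),'z',round(d[2],2),'Mz',M[2].round(3),((P-bc)@bx).round(2),P[2].round(2),round(t,2)); return p,d[2]
z=12.2; x=63.5
p,dz=rep(x,z)
while dz>2.2 and z<12.8:
    z+=0.15; go(x,z,10); p,dz=rep(x,z)
while p<6.3 and x<66:
    x+=0.2; go(x,z,10); p,dz=rep(x,z)
sleep(0.3); rep(x,z,10)
E
```

```text
63.5 12.2 push 5.1 lat 0.3 z 4.39 Mz 0.202 12.68 65.52 25.71
63.5 12.35 push 5.63 lat 0.82 z 3.73 Mz 0.157 12.71 65.56 26.06
63.5 12.5 push 5.28 lat 0.61 z 3.61 Mz 0.109 12.73 65.58 26.41
63.5 12.65 push 4.87 lat 0.36 z 2.66 Mz 0.112 12.78 65.63 26.76
63.5 12.8 push 4.94 lat 0.12 z 0.81 Mz 0.023 12.86 65.71 27.11
63.7 12.8 push 5.22 lat -0.08 z 1.16 Mz 0.07 12.9 65.76 27.46
63.9 12.8 push 6.07 lat 0.01 z 1.52 Mz 0.116 12.92 65.76 27.81
64.1 12.8 push 6.2 lat 0.4 z 1.85 Mz 0.133 12.92 65.78 28.16
64.3 12.8 push 7.14 lat 0.57 z 2.53 Mz 0.191 12.93 65.79 28.51
64.3 12.8 push 7.03 lat 0.17 z 2.57 Mz 0.17 12.94 65.79 28.98
```

```bash
python3 - <<'E'
from rig import *
import cv2,numpy as np
f=grab_frame("top"); np.savez("pics/top6.npz",**f); cv2.imwrite("pics/top6.png",cv2.resize(f["pixels"][140:290,200:370,::-1],None,fx=4,fy=4,interpolation=cv2.INTER_CUBIC))
E
```

```text
(no output)
```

View pics/top6.png

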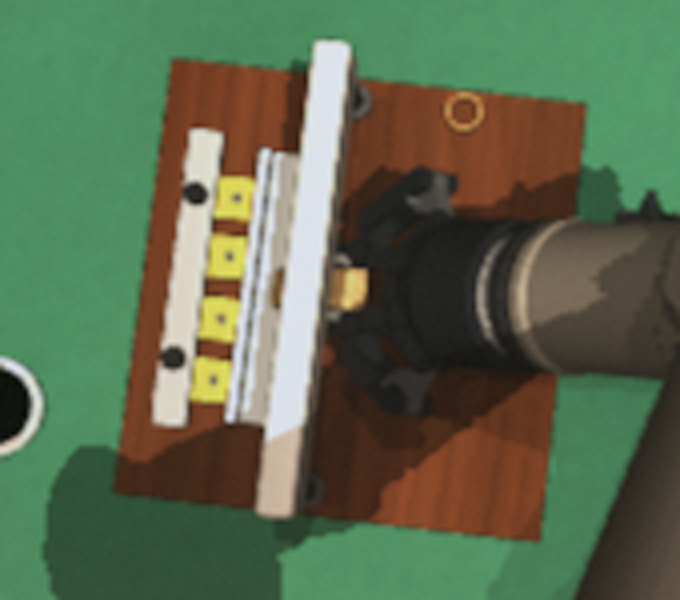

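All four blanks lie in one square row, from (237,197) to (212,380) in the zoom, between the stop and the blade. The gripper is clear of the lamp. Next, a numeric check.

```bash
cat > chk.py <<'E'
from h import *; from g import *
import sys
f=dict(np.load(sys.argv[1])); hsv=cv2.cvtColor(f["pixels"],cv2.COLOR_RGB2HSV)
m=((hsv[...,1]<60)&(hsv[...,2]>150)).astype(np.uint8)
ys,xs=np.nonzero(m[165:260,230:257]); 
k,l,st,c=cv2.connectedComponentsWithStats(np.ascontiguousarray(m[160:262,230:262])); i=1+np.argmax(st[1:,4]*(st[1:,0]<15))
ys,xs=np.nonzero(l==i); r=cv2.minAreaRect(ray(f,np.c_[xs+230,ys+160],24)[:,:2].astype(np.float32)); print("stop",r,(np.array(r[0])-bc[:2])@bx[:2])
sx=(np.array(r[0])-bc[:2])@bx[:2]-10
m=((hsv[...,0]>20)&(hsv[...,0]<36)&(hsv[...,1]>90)&(hsv[...,2]>90)).astype(np.uint8); m=cv2.morphologyEx(m,cv2.MORPH_CLOSE,np.ones((3,3),np.uint8))
k,l,st,c=cv2.connectedComponentsWithStats(m)
for i in range(1,k):
    if 50<st[i,4]<250 and 240<c[i][0]<320:
        ys,xs=np.nonzero(l==i); W=ray(f,np.c_[xs,ys],20)[:,:2]; r=cv2.minAreaRect(W.astype(np.float32)); d=(np.array(r[0])-bc[:2])
        print("blank x rel stop",round(d@bx[:2]-sx,1),"y",round(d@by[:2],1),"ang rel",round((r[2]-85.15+45)%90-45,1),np.round(r[1],1))
E
python3 chk.py pics/top0.npz; python3 chk.py pics/top6.npz
```

```text
stop ((538.8825073242188, 219.3004150390625), (20.488229751586914, 180.279052734375), 85.12035369873047) 99.46275582505295
blank x rel stop -93.9 y -55.1 ang rel -11.4 [26.3 27. ]
blank x rel stop -114.4 y -18.2 ang rel -7.1 [27.1 27.1]
blank x rel stop -103.8 y 17.5 ang rel -16.5 [27.1 27. ]
blank x rel stop -92.4 y 56.4 ang rel -11.6 [26.  26.5]
stop ((538.8772583007812, 219.23800659179688), (20.6755428314209, 180.27804565429688), 85.09468841552734) 99.40012704254313
blank x rel stop -11.1 y -51.0 ang rel 0.4 [22.2 26.7]
blank x rel stop -11.8 y -15.4 ang rel 6.5 [26.9 22. ]
blank x rel stop -11.0 y 23.1 ang rel 0.3 [22.3 26.7]
blank x rel stop -11.2 y 60.5 ang rel -0.6 [22.3 26.8]
```

```bash
python3 - <<'E'
from push import *
import cv2
F0=np.array([0.08,-.02,-2.63])
go(63,12.7,10); go(55,12.5,20); go(-20,12.5,60)
for z in (12.4,12.2,12.0):
    go(-20,z,10); F,S,M,P,t=avg(5); print(z,(F-F0).round(2),P.round(2),t)
    if (F-F0)[2]>1: break
for n in("top","wrist","side"):
    f=grab_frame(n); np.savez(f"pics/{n}7.npz",**f); cv2.imwrite(f"pics/{n}7.png",f["pixels"][:,:,::-1])
E
python3 chk.py pics/top7.npz
```

```text
12.4 [-0.12  0.35  0.1 ] [524.43  50.38  65.7 ] 31.5917
12.2 [ 0.14  0.18 -0.48] [524.46  50.19  65.49] 31.925
12.0 [-0.46 -0.29  1.26] [524.47  50.15  65.42] 32.2583
stop ((541.9910888671875, 218.97076416015625), (20.6755428314209, 174.02748107910156), 85.09468841552734) 99.39710781035676
blank x rel stop -13.2 y -50.9 ang rel 0.4 [26.4 26.9]
blank x rel stop -13.4 y -14.6 ang rel 1.2 [26.7 27.4]
blank x rel stop -13.3 y 23.2 ang rel -0.8 [26.5 27. ]
blank x rel stop -13.2 y 60.5 ang rel 0.2 [26.7 26.7]
```

View pics/top7.png

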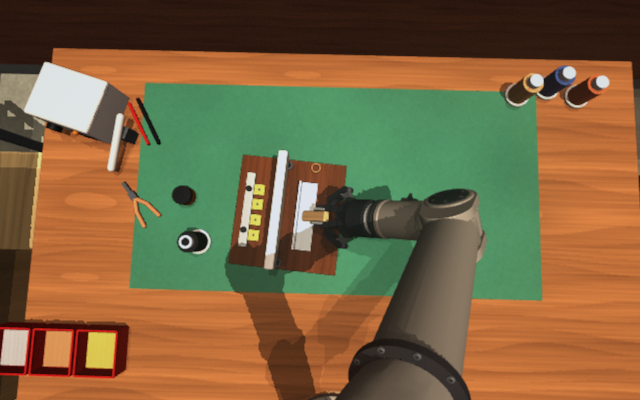

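View pics/side7.png

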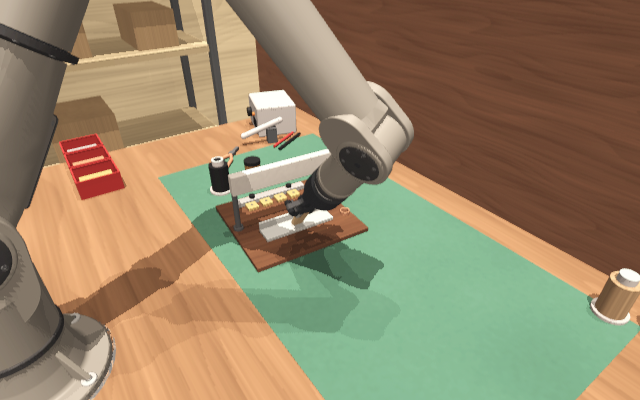

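The blanks sit at −13.3 mm and are square within about 1°, and the stop is unmoved. Now I release.

```bash
python3 - <<'E'
from push import *
import cv2
gripper_to(60)
s=sense(); p=np.array(s['ee_pos']); print(s['time'],s['grip_width'])
p=tcp_for_edge(bpt(-20,0,12),85.15,R2)
move_straight(p-90*R2[:,1],vel=80)
move_straight(p-90*R2[:,1]+[0,-40,80],vel=150)
sleep(0.3)
F,S,M,P,t=avg(5); print(F,P,t)
for n in("top","side","wrist"):
    f=grab_frame(n); np.savez(f"pics/{n}8.npz",**f); cv2.imwrite(f"pics/{n}8.png",f["pixels"][:,:,::-1])
E
python3 chk.py pics/top8.npz
```

```text
32.8667 59.961452828105955
[-0.3809842   0.12054135  0.4805223 ] [519.11631741 -49.43275421 211.63257471] 35.2583
stop ((538.7410278320312, 219.24969482421875), (20.6755428314209, 180.55152893066406), 85.09468841552734) 99.40025549071235
blank x rel stop -13.2 y -50.9 ang rel 0.4 [26.4 26.9]
blank x rel stop -13.2 y -14.8 ang rel 0.2 [26.6 26.6]
blank x rel stop -13.5 y 23.4 ang rel -0.6 [26.8 26.7]
blank x rel stop -13.2 y 60.5 ang rel 0.2 [26.7 26.7]
```

View pics/top8.png

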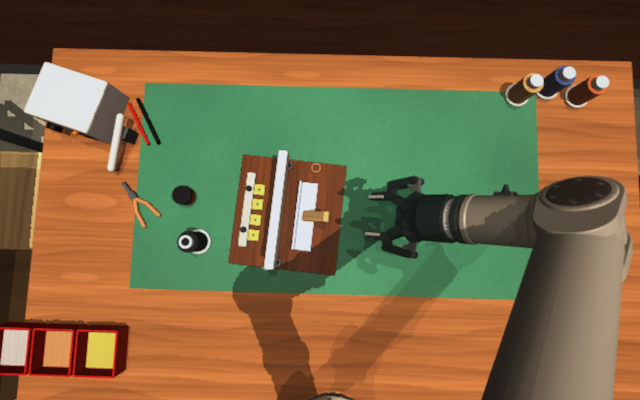

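View pics/wrist8.png

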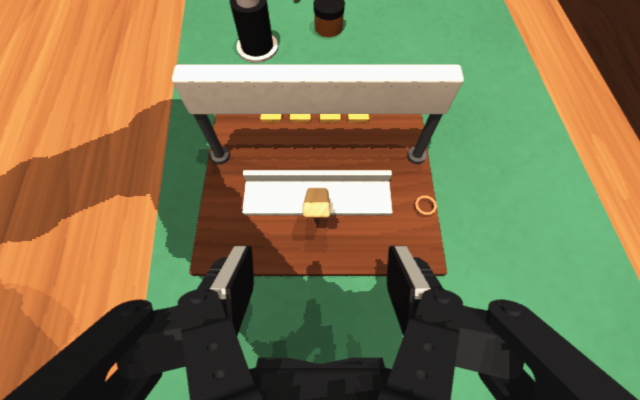

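View pics/side8.png

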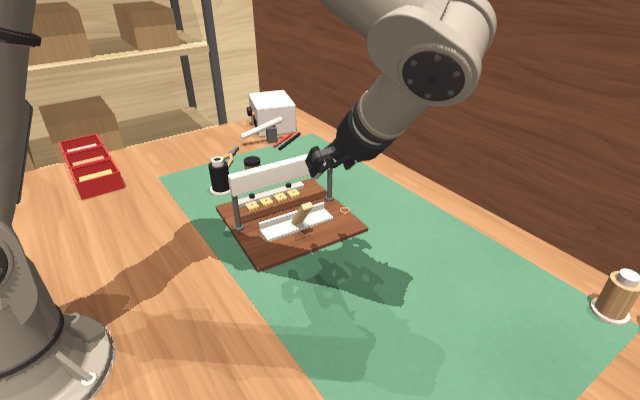

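The straightedge stands flat on the board at about (305,215) in the top view. The gripper is clear, the blanks are in one row, and the ring, spool and jar look unmoved. I'm handing the job in.

```bash
python3 -c "
from rig import *
print(sense()['time']); close_job()"
```

```text
35.425
the job is handed in; nothing more can be done
```

I gripped the straightedge by its handle with the gripper leaning back 42°. I set it on the board and pushed the four blanks under the light bar until they met the stop, pressing with about 7 N at the wrist. Then I drew it back roughly 85 mm, let go, and handed the job in at 35.4 s; no verdict was reported.

**Last top-view check:**
- **Blanks:** their centres are 13.2–13.5 mm in front of the stop face and square to it within about 0.6°.
- **Stop:** it moved less than 0.1 mm by the image.
- **Straightedge:** it looks flat on the board with its blade well behind the blanks; I judged this by eye, without measuring its tilt.
- **Bystanders and light bar:** the ring, spool and jar look unmoved in the pictures, also judged by eye. I saw no sign of touching the light bar.

**Disagreements and limits:**
- While the blade was still pressed against the blanks, one picture read blank 2 as turned 6.5°, because the blade hid part of it. Once it was uncovered it read 1.2°, then 0.2°.
- The force on the stop itself was not measured. I estimate 5–6 N from the wrist reading less the sliding friction.

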